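Hold a carved corbel home in the corner of the carving board

ROBOT

A 7-joint arm with a two-finger parallel gripper is mounted at the origin on the work surface. World frame = base frame: x ahead of the robot, y to its left, z up, the work surface at z = 0. Lengths are in m, angles in rad, forces in N, time in s.
With the tool pointing down it reaches from about 0.425 to 0.875 m from the base axis. Payload 8.4 kg.
Tool frame: the origin (TCP) lies midway between the tips of the shut fingers; the grasp point (between the pads) lies 19 mm behind it; y points along the fingers, z is the direction in which the jaws open and shut, and the axes are right-handed (so a half turn about y gives the same grasp; the last joint's range is limited). The gripper opens to 87 mm and grips with 3 to 60 N. Pads are 19 mm wide; open, the fingers measure 117 mm over their backs; the gripper's body (75 mm by 190 mm) begins 51 mm behind the grasp point.
Start: joints at [1.071, 0.333, 0.04, 1.465, -0.013, 1.343, -0.059], TCP at [0.254, -0.598, 0.223] pointing down, gripper open.
Joint ranges: [-2.58, 2.58], [-0.38, 2.09], [-1.3, 1.39], [0.25, 2.4], [-1.5, 4.64], [0.08, 2.09], [-2.65, 2.65]. Speed limits (rad/s): [2.22, 2.22, 2.79, 2.79, 3.14, 3.14, 3.14].

INTERFACE

Orientations are given as a unit quaternion [w, x, y, z].
In Python, from rig import state, read_camera, env gives the robot as it stands.
- The arm moves only by the tool move_arm, never from a script. Its argument "motion" is a list of rows, each an object with "travel": the shift along the tool's x, y, z in cm, a list of three; "twist": the turn about the tool's y in degrees; "hand": the finger opening in cm, from 0 to 8.7. A call has 1 to 12 rows; each row is the pose to reach, as a shift and turn from the pose commanded when the call began, along the tool's axes at that moment; what a row does not reach only later rows make up. A row lasts 1/8 s, in which the tool goes at most 62.5 mm and 10.7 degrees, less where a joint would pass 70% of its speed; a pose out of reach is approached as far as the arm can. A call with a gripper value outside its range is refused whole. The fingers move at their own pace and stop on an object; "squeeze" is the grip in N (left out, the last holds). Time passes only in rows, so rows that repeat a pose let the fingers close. It gives the time, the measured TCP pose, the force and the opening at its end, in the units of the state.
- state(): the state, without advancing time (a new reading comes with each control period).
- read_camera(name): name is "side" or "top"; returns a dict with "image" (400x640x3 uint8, blue, green, red), "fx", "fy", "cx", "cy" (pixels), "dist_coeffs" ([k1, k2, p1, p2, k3] as OpenCV has them; the pictures are not rectified), "T" (4x4, takes a point from camera to world coordinates). Camera axes: x right, y down, z forward; pixel columns grow to the right and rows downward; lengths in m; the calibration is good to about 2 mm. A picture is of the moment at which its call begins. There is no depth.
- env.hand_in(): hands the job in, once; it reports no verdict.
The state is a dict: "time_s": time; "qpos": joint angles; "dq": joint speeds; "effort": joint torques, N m; "eef_pos": TCP position; "tcp_rot": TCP orientation; "force": force on the tool from outside, world axes, zero at the start; "wrist_torque": the same for the moment, N m; "gripper_width": opening from 0.0 (shut) to 1.0 (fully open).
Only numpy, scipy, OpenCV 4.12 (cv2) and the standard library are available. Lean on these libraries where they do the work, as an engineer would, in place of code of your own. Each camera call takes 0.05 s, during which the arm holds its last target. There are 200 camera calls.

TASK

Pick up the limewood corbel from the bench and lay it on its back plate on the carving board, with its head (the capped end) facing the red-marked end stop. Push it fully home into the corner so that its head end bears flat on the end stop and its long edge bears flat on the side fence at the same time, and finish while still holding it pressed firmly into both, ready to be carved: do not let go. Leave the mallet, gouge, wax tin and sanding block where they are.

Things in the scene. Friction and masses are not known exactly. Their poses are not given: they have to be found in the camera images.
- corbel_grip (a point): Pale limewood corbel, loose, 0.18 to 0.36 kg, lying on its back plate (130 x 84 x 18 mm). This point: in the large scroll, midway between the flat flanks (facing +y and -y, 40 mm apart) of the body, 44 mm above the underside; 57 mm from the head end, 73 mm from the foot end, 42 mm from each long edge. Grip the flanks from above, fingertips clear of the plate. Axes: x to the head, y across, z up.
- corbel_head (a point): Middle of the top edge of the corbel's head end face, 60 mm above the underside; x points out of that face. Here stands the cap: a slab as wide as the plate, flush with its end, 16 mm thick, 60 mm high, with a moulding 66 mm wide, 52 mm high behind it that ends 34 mm from the grip point. The large scroll is 54 mm across and 71 mm high, the small scroll at the foot 47 mm high.
- corner (a point): Inner corner of the carving board, where the faces of end stop and side fence meet, on the board's upper face, 18 mm above the bench. Board: fixed plywood, 300 x 240 x 18 mm, reaching x -265 to 35, y -35 to 205 mm from here. Axes: x to the end stop, y away from the side fence, z up. With the corbel home its x is along this x and its grip point is at x -57, y 42, z 44 mm.
- end_stop: Dark hardwood bar with a red painted band on top, across the far end of the board: 30 (x) x 215 (y) x 14 mm high, so lower than the corbel's plate; fixed, rigid, waxed (wood slides on it at friction about 0.3, as on the board). Origin: centre of its underside, on the board's upper face. The face that the head bears on looks to its -x.
- side_fence: Plain dark hardwood bar along the right-hand side of the board: 235 (x) x 30 (y) x 14 mm high, fixed, rigid, waxed (wood slides on it at friction about 0.3, as on the board). Origin: centre of its underside, on the board's upper face. The face that the corbel's long edge bears on looks to its +y.
- mallet: Bystander: a brass-headed carver's mallet standing on its head, dark wooden handle up; head 64 mm across, 182 mm tall, 0.6 kg. Origin: centre of its underside. Leave it alone.
- wax_tin: Bystander: a round tin with a green label, 72 mm across, 55 mm high. Origin: centre of its underside. Leave it alone.
- sanding_block: Bystander: a cork sanding block, 110 x 62 x 33 mm. Origin: centre of its underside. Leave it alone.
- gouge: Bystander: a carving gouge lying flat, pale wooden handle towards its -x, steel blade towards its +x, reaching from -115 to +119 mm in x of its origin, 26 mm wide, 24 mm high. Origin: on the bench under the handle's front end. Leave it alone.
Not all that is in view belongs to the job. What is shaped like the part that bears corbel_grip but pink, purple or turquoise is not meant.

How it is judged:
By the outcome, as a careful person would: the job done as asked, in the order asked, and still so for the second after the job is handed in, while the arm keeps its last pose, push and grip.
It also fails if it takes over 43 s, if anything falls off the work surface, if the arm or the gripper's body presses on something with over 40 N, if the wrist force passes 120 N, or if a joint passes its speed limit or range.

## Working session

There is one attempt and no reset: what is moved stays moved. The work goes in short steps, Python scripts to look and compute and a tool call to move; the robot and the scene stay as the last step left them, time stands still between calls to the robot, and variables do not carry over. Pictures are saved under pics/ and viewed, about 8 in all and at most 12, crops included, and the job is handed in when it is done.

Besides the shell and the picture viewer there is one more tool, called after ">>>" by a JSON object that holds its "method" and its "body", one argument or row to a line. move_arm: Moves the arm, as the interface text tells. Its arguments: {"type":"object","properties":{"motion":{"type":"array","items":{"type":"object","properties":{"travel":{"type":"array","items":{"type":"number"}},"twist":{"type":"number"},"hand":{"type":"number"}}}},"squeeze":{"type":"number"}},"required":["motion"]}

```bash
mkdir -p pics; ls; cat > h.py <<'E'
import numpy as np, cv2
from rig import state, read_camera, env
def grab(n,f):
    c=read_camera(n); cv2.imwrite(f,c["image"]); np.savez(f+".npz",**{k:np.array(v) for k,v in c.items()}); return c
def load(f): return dict(np.load(f+".npz"))
def KD(c): return np.array([[c["fx"],0,c["cx"]],[0,c["fy"],c["cy"]],[0,0,1]],float),np.array(c["dist_coeffs"],float)
def ray(c,uv):
    K,d=KD(c); p=cv2.undistortPoints(np.array(uv,float).reshape(-1,1,2),K,d).reshape(-1,2)
    T=np.array(c["T"]); return T[:3,3],np.c_[p,np.ones(len(p))]@T[:3,:3].T
def onz(c,uv,z):
    o,d=ray(c,uv); return o+d*((z-o[2])/d[:,2])[:,None]
def proj(c,P):
    K,d=KD(c); Ti=np.linalg.inv(np.array(c["T"])); r,_=cv2.Rodrigues(Ti[:3,:3])
    return cv2.projectPoints(np.array(P,float).reshape(-1,1,3),r,Ti[:3,3],K,d)[0].reshape(-1,2)
E
python3 - <<'E'
from h import *
s=state(); print(s)
for n in("top","side"):
    c=grab(n,f"pics/{n}0.png"); print(n,c["fx"],np.round(c["T"],3).tolist())
E
```

```text
pics
{'time_s': 0.0, 'qpos': array([ 1.07077223,  0.33392294,  0.03987492,  1.46623439, -0.01337426,
        1.34332194, -0.0585039 ]), 'dq': array([ 0.00021909, -0.00017518, -0.00102063,  0.00106969,  0.00117185,
       -0.0005895 ,  0.00027236]), 'effort': array([-1.31744408e-03, -6.56356788e+01,  1.33421704e+00, -4.03802955e+01,
       -5.97229879e-02,  4.49435413e-02,  2.35507114e-04]), 'eef_pos': array([ 0.25339965, -0.59807183,  0.22166958]), 'tcp_rot': array([ 0.14059966, -0.14092119,  0.6935048 , -0.69240454]), 'force': array([-0.28140113, -0.09306613, -0.29299287]), 'wrist_torque': array([ 0.01247896, -0.02840297, -0.00229621]), 'gripper_width': 1.0018067164808058}
top 387.7471229259918 [[-0.023, -0.995, 0.099, 0.409], [-1.0, 0.023, -0.006, 0.113], [0.003, -0.1, -0.995, 1.14], [0.0, 0.0, 0.0, 1.0]]
side 397.4025657948365 [[-0.696, -0.413, 0.587, -0.107], [-0.718, 0.394, -0.574, 0.7], [0.006, -0.821, -0.571, 0.651], [0.0, 0.0, 0.0, 1.0]]
```

View pics/top0.png

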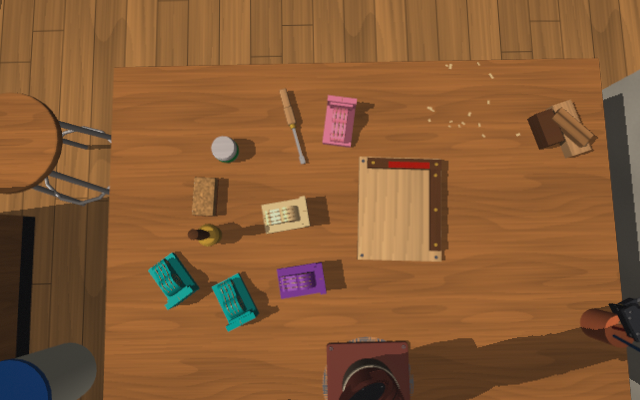

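View pics/side0.png

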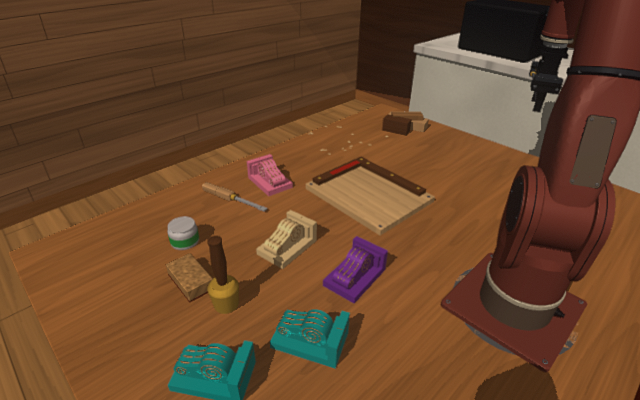

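Top view: pale corbel at about (286,215) with its cap at right (305,214). The board corner is near (429,168), with the red stop at the top and the fence on the right. The side view agrees. Next I zoom in for measurement.

```bash
python3 - <<'E'
import cv2,numpy as np
t=cv2.imread("pics/top0.png");s=cv2.imread("pics/side0.png")
def cr(i,x,y,w,h,W,H): return cv2.resize(i[y:y+h,x:x+w],(W,H),interpolation=cv2.INTER_CUBIC)
a=cr(t,255,185,66,50,400,300);b=cr(t,350,150,100,75+0,400,300)
c=cr(s,250,205,80,60,400,300);d=cr(s,300,150,140,105,400,300)
cv2.imwrite("pics/z.png",np.vstack([np.hstack([a,b]),np.hstack([c,d])]))
for n,i,r in(("top",t,(255,185,66,50)),("side",s,(250,205,80,65))):
    x,y,w,h=r; hs=cv2.cvtColor(i[y:y+h,x:x+w],cv2.COLOR_BGR2HSV)
    print(n,hs[30,5],hs[h//2,w//2])
E
```

```text
top [ 13 170 153] [ 17 110 197]
side [ 13 174 135] [ 16 124  99]
```

View pics/z.png

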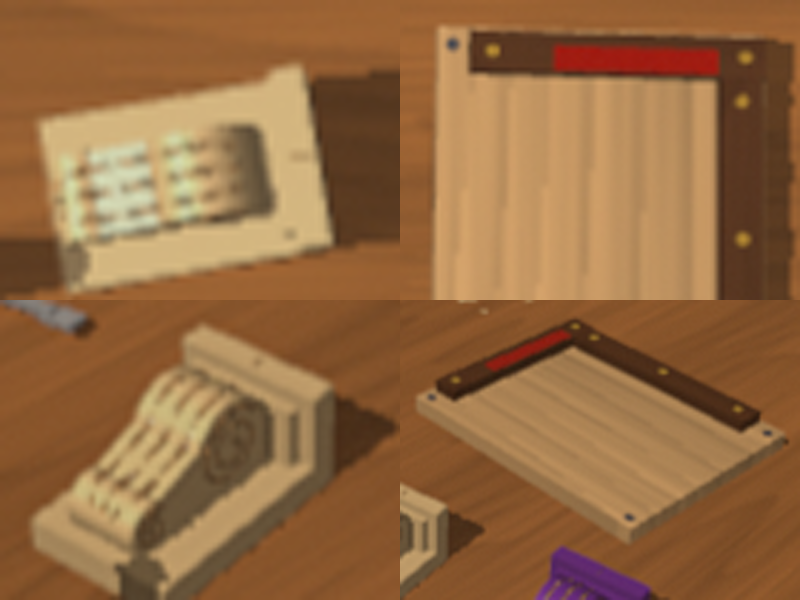

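The zoom shows the corbel's head (cap) to the right in the top view, with foot plate corners at crop (38,120)/(70,290) and cap corners at (302,66)/(332,245). The inner board corner is at about crop (719,77).

```bash
cat > m.py <<'E'
from h import *
t=load("pics/top0.png"); s=load("pics/side0.png")
g=t["image"].max(2).astype(float)
def cross(p):  # subpixel dark->light/light->dark crossing at level
    L=(p.max()+p.min())/2; k=np.argmax(np.abs(np.diff(p))); return k+(L-p[k])/(p[k+1]-p[k]) 
def fit(pts): 
    l=cv2.fitLine(np.float32(pts),cv2.DIST_HUBER,0,.01,.01).ravel(); return l[2:],l[:2]
E_=[(u,165+cross(g[165:174,u])) for u in range(372,424)]
F_=[(424+cross(g[v,424:434]),v) for v in range(176,245)]
def isec(a,b):
    (p,d),(q,e)=a,b; k=np.linalg.solve(np.c_[d,-e],q-p); return p+d*k[0]
fe,ff=fit(E_),fit(F_)
ci=isec(fe,ff); print("corner px",ci,np.round(np.std(np.array(E_)[:,1]-np.polyval(np.polyfit(*np.array(E_).T,1),np.array(E_)[:,0])),2))
C=onz(t,ci,.018)[0]
e2=onz(t,[fe[0]-fe[1]*20*np.sign(fe[1][0]),fe[0]+fe[1]*20*np.sign(fe[1][0])],.018); f2=onz(t,[ff[0]-ff[1]*20,ff[0]+ff[1]*20],.018)
d=e2[0]-e2[1]; ang_e=np.degrees(np.arctan2(d[1],d[0]))-90
d=f2[0]-f2[1]; d=d*np.sign(d[0]); ang_f=np.degrees(np.arctan2(d[1],d[0]))
print("corner",C,"ang",ang_e,ang_f)
print("side corner z.018",onz(s,[[300+175/2.857,150+47/2.857]],.018), "red proj", proj(s,C))
# corbel outline
hsv=cv2.cvtColor(t["image"],cv2.COLOR_BGR2HSV); m=np.zeros_like(hsv[...,0]); m[185:240,255:321]=((hsv[...,2]>150)&(hsv[...,1]<145))[185:240,255:321].astype(np.uint8)*255
cn=max(cv2.findContours(m,cv2.RETR_EXTERNAL,cv2.CHAIN_APPROX_NONE)[0],key=cv2.contourArea)
print("area",cv2.contourArea(cn), cv2.minAreaRect(cn))
q=np.array([[38,120],[70,290],[302,66],[332,245]])/[400/66,6]+[255,185]-.5+.5/6
fo=onz(t,q[:2],.018); hd=onz(t,q[2:],.060)
print("foot",fo,np.linalg.norm(fo[0]-fo[1])," head",hd,np.linalg.norm(hd[0]-hd[1]))
a=hd.mean(0)[:2]-fo.mean(0)[:2]; n=np.linalg.norm(a); print("len",n,"dir",np.degrees(np.arctan2(a[1],a[0])))
e=fo[0]-fo[1];h=hd[0]-hd[1]; print([np.degrees(np.arctan2(k[1],k[0]))-90 for k in(e,h)])
a/=n; m_=(fo.mean(0)+hd.mean(0))[:2]/2; gp=m_+a*(65-57)/1000; print("grip",gp)
# side check: cap top corners, plate corners: crop c (800x600 lower left)
qs=np.array([[185,340-300],[330,392-300],[33,535-300]])/5+[250,205]-.4
print("side cap top",onz(s,qs[:2],.06),"foot top corner",onz(s,qs[2:],.018))
st=state(); from scipy.spatial.transform import Rotation as R
w,x,y,z=st["tcp_rot"]; M=R.from_quat([x,y,z,w]).as_matrix(); print(np.round(M,3),st["eef_pos"])
E
python3 m.py
```

```text
corner px [428.565   169.97868] 0.5
corner [ 0.60243938 -0.1959804   0.018     ] ang -3.0709392350085096 -2.8319925748029204
side corner z.018 [[ 0.6015388 -0.196616   0.018    ]] red proj [[360.91501294 166.4178285 ]]
area 1252.0 ((284.76922607421875, 214.84616088867188), (30.986345291137695, 45.49894332885742), 78.69007110595703)
foot [[0.51180479 0.29666428 0.018     ]
 [0.42943034 0.28200245 0.018     ]] 0.08366910195217035  head [[0.53044369 0.16760311 0.06      ]
 [0.44665138 0.15533177 0.06      ]] 0.08468611641825774
len 0.12911691406178236 dir -82.01775873236309
[np.float64(-79.90761435807546), np.float64(-81.66829271892088)]
grip [0.48069348 0.21747791]
side cap top [[0.52911621 0.18270887 0.06      ]
 [0.44717154 0.15963201 0.06      ]] foot top corner [[0.50357295 0.30227934 0.018     ]]
[[-0.921 -0.001  0.39 ]
 [-0.39   0.001 -0.921]
 [ 0.    -1.    -0.001]] [ 0.25342504 -0.59809827  0.22173859]
```

>>> {"method": "move_arm", "body": {
  "motion": [
    {"travel": [-5,0,-4],"twist": -8,"hand": 8.7},
    {"travel": [-10,0,-7.5],"twist": -16,"hand": 8.7},
    {"travel": [-15,0,-11],"twist": -24,"hand": 8.7},
    {"travel": [-20,0,-15],"twist": -32,"hand": 8.7},
    {"travel": [-25,0,-18.5],"twist": -40,"hand": 8.7},
    {"travel": [-30,0,-22],"twist": -48,"hand": 8.7},
    {"travel": [-34,0,-25],"twist": -56,"hand": 8.7},
    {"travel": [-38,0,-28],"twist": -64,"hand": 8.7},
    {"travel": [-42,0,-31],"twist": -72,"hand": 8.7},
    {"travel": [-43.5,0,-36.5],"twist": -75.6,"hand": 8.7},
    {"travel": [-45,0,-42],"twist": -75.6,"hand": 8.7},
    {"travel": [-46.5,0,-47.5],"twist": -75.6,"hand": 8.7}
  ],
  "squeeze": 30
}}

```text
time_s: 1.6
eef_pos: [0.4958, 0.022, 0.2223]
tcp_rot: [-0.536, 0.536, -0.461, 0.461]
force: [0.5, 0.0, 0.9]
gripper_width: 1.004
```

```bash
cat >> h.py <<'E'
from scipy.spatial.transform import Rotation as R
def pose():
    s=state(); w,x,y,z=s["tcp_rot"]; return np.array(s["eef_pos"]),R.from_quat([x,y,z,w]).as_matrix(),s
def go(P,jaw):  # travel in cm and twist in deg to reach world TCP point P with jaw z axis at heading jaw
    p,M,s=pose(); a=np.degrees(np.arctan2(M[1,2],M[0,2]))
    print("t",round(s["time_s"],2),"pos",p.round(4),"jaw",round(a,2),"tilt y",M[:,1].round(3),"F",s["force"].round(1),"w",round(s["gripper_width"]*87,1))
    print("travel",(M.T@(np.array(P)-p)*100).round(2),"twist",round(-(jaw-a),2)); return M
E
python3 -c "
from h import *
go([.481,.217,.13],8.5); print(state()['qpos'].round(2))"
```

```text
t 1.6 pos [0.4958 0.022  0.2223] jaw 8.55 tilt y [-0. -0. -1.] F [0.5 0.  0.9] w 87.4
travel [-19.5    9.23   1.44] twist 0.05
[ 0.43  0.05 -0.58  1.8   0.03  1.29 -0.01]
```

>>> {"method": "move_arm", "body": {
  "motion": [
    {"travel": [-5,0,0.4],"twist": 0,"hand": 8.7},
    {"travel": [-10,2,0.8],"twist": 0,"hand": 8.7},
    {"travel": [-15,5,1.1],"twist": 0,"hand": 8.7},
    {"travel": [-19.5,8.5,1.4],"twist": 0,"hand": 8.7},
    {"travel": [-19.5,11,1.4],"twist": 0,"hand": 8.7},
    {"travel": [-19.5,11,1.4],"twist": 0,"hand": 8.7}
  ]
}}

```text
time_s: 2.35
eef_pos: [0.4796, 0.2148, 0.1107]
tcp_rot: [-0.535, 0.537, -0.462, 0.46]
force: [0.4, 0.1, 0.4]
gripper_width: 0.997
```

```bash
python3 - <<'E'
from h import *
go([.481,.217,.025],8.5)
a=grab("top","pics/top1.png")["image"];b=grab("side","pics/side1.png")["image"]
r=lambda i,x,y:cv2.resize(i[y:y+75,x:x+100],(400,300),interpolation=2)
p,M,s=pose()
S=load("pics/side1.png");Tt=load("pics/top1.png")
print(proj(S,[p,p+M[:,2]*.0435,p-M[:,2]*.0435]).round(1).tolist(),proj(Tt,p).round(1))
cv2.imwrite("pics/z1.png",np.hstack([cv2.resize(a[165:255,230:350],(400,300)),cv2.resize(b[160:280,210:370],(400,300))]))
E
```

```text
t 2.35 pos [0.4796 0.2148 0.1107] jaw 8.62 tilt y [-0.004 -0.001 -1.   ] F [0.4 0.1 0.4] w 86.8
travel [-0.2   8.57  0.2 ] twist 0.12
[[288.6, 208.4], [274.8, 201.9], [303.0, 215.1]] [[285.9 212.1]]
```

View pics/z1.png

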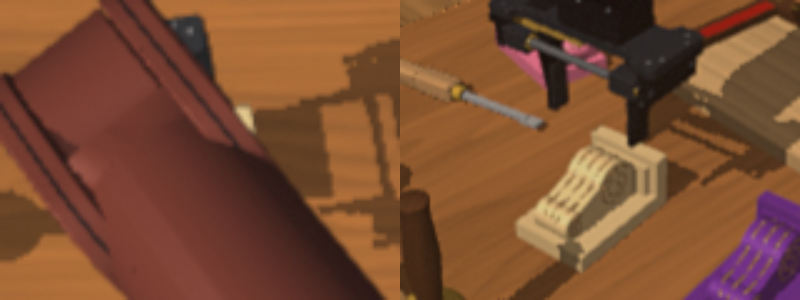

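Side view: the fingers straddle the corbel at crop (555,90)/(637,120), aligned with the scroll. I descend and close.

>>> {"method": "move_arm", "body": {
  "motion": [
    {"travel": [-0.2,4,0.2],"twist": 0,"hand": 8.7},
    {"travel": [-0.2,7,0.2],"twist": 0,"hand": 8.7},
    {"travel": [-0.2,8.5,0.2],"twist": 0,"hand": 8.7},
    {"travel": [-0.2,8.5,0.2],"twist": 0,"hand": 8.7},
    {"travel": [-0.2,8.5,0.2],"twist": 0,"hand": 3},
    {"travel": [-0.2,8.5,0.2],"twist": 0,"hand": 3},
    {"travel": [-0.2,8.5,0.2],"twist": 0,"hand": 3},
    {"travel": [-0.2,8.5,0.2],"twist": 0,"hand": 3},
    {"travel": [-0.2,8.5,0.2],"twist": 0,"hand": 3},
    {"travel": [-0.2,8.5,0.2],"twist": 0,"hand": 3}
  ],
  "squeeze": 45
}}

```text
time_s: 3.7
eef_pos: [0.4829, 0.2175, 0.0276]
tcp_rot: [-0.536, 0.536, -0.461, 0.461]
force: [-0.6, 0.5, 1.4]
gripper_width: 0.455
```

```bash
python3 -c "
from h import *
go([.481,.217,.16],8.5)"
```

```text
t 3.7 pos [0.4829 0.2175 0.0276] jaw 8.57 tilt y [-0. -0. -1.] F [-0.6  0.5  1.4] w 39.6
travel [  0.02 -13.24  -0.19] twist 0.07
```

>>> {"method": "move_arm", "body": {
  "motion": [
    {"travel": [0,-3,0],"twist": 0,"hand": 3},
    {"travel": [0,-8,0],"twist": 0,"hand": 3},
    {"travel": [3.5,-10,0],"twist": -6,"hand": 3},
    {"travel": [7.5,-10,0],"twist": -14,"hand": 3},
    {"travel": [12,-10,0],"twist": -24,"hand": 3},
    {"travel": [16.5,-10,0],"twist": -34,"hand": 3},
    {"travel": [21,-10,0],"twist": -44,"hand": 3},
    {"travel": [25.5,-10,-0.4],"twist": -54,"hand": 3},
    {"travel": [29.5,-10,-0.8],"twist": -64,"hand": 3},
    {"travel": [33,-10,-1.1],"twist": -73,"hand": 3},
    {"travel": [34.5,-10,-1.1],"twist": -78.5,"hand": 3},
    {"travel": [34.5,-10,-1.1],"twist": -78.5,"hand": 3}
  ]
}}

```text
time_s: 5.2
eef_pos: [0.523, -0.1265, 0.1271]
tcp_rot: [0.707, -0.707, 0.02, -0.019]
force: [-0.7, 0.8, -2.4]
gripper_width: 0.455
```

```bash
python3 - <<'E'
from h import *
go([.5235,-.1253,.047],87.1); print(state()["qpos"].round(2),state()["wrist_torque"].round(2))
a=grab("top","pics/top2.png")["image"];b=grab("side","pics/side2.png")["image"]
cv2.imwrite("pics/z2.png",np.hstack([cv2.resize(a[150:270,340:460],(400,400)),cv2.resize(b[100:250,290:440],(400,400))]))
E
```

```text
t 5.2 pos [ 0.523  -0.1265  0.1271] jaw 86.88 tilt y [-0.001  0.    -1.   ] F [-0.7  0.8 -2.4] w 39.6
travel [0.05 8.01 0.12] twist -0.22
[ 0.77  0.25 -0.7   1.83  0.18  1.13  1.53] [ 0.1  -0.11  0.01]
```

View pics/z2.png

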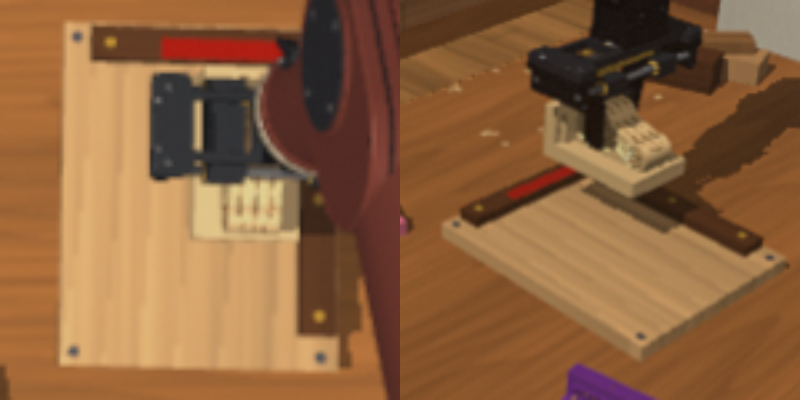

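The corbel is held level over the board, cap towards the red stop, clear of both bars. I lower it near the board.

>>> {"method": "move_arm", "body": {
  "motion": [
    {"travel": [0,3,0],"twist": 0,"hand": 3},
    {"travel": [0,6,0],"twist": 0,"hand": 3},
    {"travel": [0,7.5,0],"twist": 0,"hand": 3},
    {"travel": [0,7.7,0],"twist": 0,"hand": 3},
    {"travel": [0,7.8,0],"twist": 0,"hand": 3},
    {"travel": [0,7.8,0],"twist": 0,"hand": 3}
  ]
}}

```text
time_s: 6.05
eef_pos: [0.5241, -0.1254, 0.0505]
tcp_rot: [-0.707, 0.707, -0.018, 0.019]
force: [-0.5, 0.1, -1.2]
gripper_width: 0.456
```

```bash
python3 - <<'E'
from h import *
go([.5472,-.1515,.0456],87.1)
a=grab("top","pics/top3.png")["image"];b=grab("side","pics/side3.png")["image"]
cv2.imwrite("pics/z3.png",np.hstack([cv2.resize(a[150:250,350:450],(400,400),interpolation=2),cv2.resize(b[130:230,310:410],(400,400),interpolation=2)]))
E
```

```text
t 6.05 pos [ 0.5241 -0.1254  0.0505] jaw 87.05 tilt y [ 0.001 -0.    -1.   ] F [-0.5  0.1 -1.2] w 39.7
travel [ 2.44  0.49 -2.49] twist -0.05
```

View pics/z3.png

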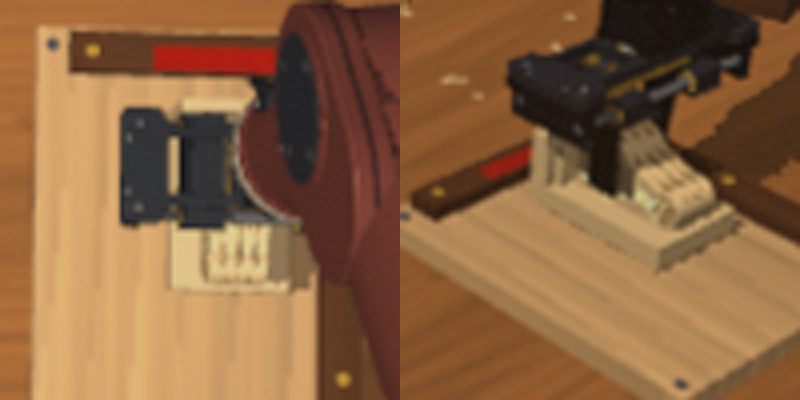

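The corbel is a few mm above the board, with a gap of about 25 mm to each bar. I make light contact with the board.

>>> {"method": "move_arm", "body": {
  "motion": [
    {"travel": [0,0.2,0],"twist": 0,"hand": 3},
    {"travel": [0,0.35,0],"twist": 0,"hand": 3},
    {"travel": [0,0.45,0],"twist": 0,"hand": 3},
    {"travel": [0,0.5,0],"twist": 0,"hand": 3},
    {"travel": [0,0.5,0],"twist": 0,"hand": 3},
    {"travel": [0,0.5,0],"twist": 0,"hand": 3}
  ]
}}

```text
time_s: 6.9
eef_pos: [0.524, -0.1254, 0.0456]
tcp_rot: [-0.707, 0.707, -0.018, 0.019]
force: [-2.2, -0.0, 8.5]
gripper_width: 0.455
```

```bash
python3 -c "
from h import *
go([.5472,-.1515,.0456],87.1);print(state()['wrist_torque'])"
```

```text
t 6.9 pos [ 0.524  -0.1254  0.0456] jaw 87.06 tilt y [ 0.001 -0.001 -1.   ] F [-2.2 -0.   8.5] w 39.6
travel [ 2.45  0.   -2.49] twist -0.04
[0.25510736 0.47459612 0.02467777]
```

>>> {"method": "move_arm", "body": {
  "motion": [
    {"travel": [0.5,0,-0.5],"twist": 0,"hand": 3},
    {"travel": [1.0,0,-1.0],"twist": 0,"hand": 3},
    {"travel": [1.5,0,-1.5],"twist": 0,"hand": 3},
    {"travel": [1.8,0,-1.8],"twist": 0,"hand": 3},
    {"travel": [1.8,0,-1.8],"twist": 0,"hand": 3},
    {"travel": [1.8,0,-1.8],"twist": 0,"hand": 3}
  ]
}}

```text
time_s: 7.65
eef_pos: [0.5417, -0.1446, 0.0456]
tcp_rot: [-0.707, 0.707, -0.017, 0.019]
force: [0.9, -1.0, 5.3]
gripper_width: 0.456
```

>>> {"method": "move_arm", "body": {
  "motion": [
    {"travel": [0.2,0,0],"twist": 0,"hand": 3},
    {"travel": [0.4,0,0],"twist": 0,"hand": 3},
    {"travel": [0.4,0,0],"twist": 0,"hand": 3},
    {"travel": [0.4,0,0],"twist": 0,"hand": 3}
  ]
}}

```text
time_s: 8.15
eef_pos: [0.5453, -0.1446, 0.0456]
tcp_rot: [-0.707, 0.707, -0.018, 0.019]
force: [-1.3, -0.2, 7.4]
gripper_width: 0.458
```

```bash
python3 -c "
from h import *
go([.5472,-.1515,.0456],87.1);print(state()['wrist_torque'])"
```

```text
t 8.15 pos [ 0.5453 -0.1446  0.0456] jaw 87.05 tilt y [ 0.001 -0.001 -1.   ] F [-1.3 -0.2  7.4] w 39.9
travel [ 0.23 -0.   -0.68] twist -0.05
[0.11010968 0.24974545 0.02128671]
```

>>> {"method": "move_arm", "body": {
  "motion": [
    {"travel": [0.1,0,0],"twist": 0,"hand": 3},
    {"travel": [0.2,0,0],"twist": 0,"hand": 3},
    {"travel": [0.2,0,0],"twist": 0,"hand": 3}
  ]
}}

```text
time_s: 8.52
eef_pos: [0.5471, -0.1446, 0.0456]
tcp_rot: [-0.707, 0.707, -0.018, 0.019]
force: [-2.9, 0.5, 8.3]
gripper_width: 0.461
```

>>> {"method": "move_arm", "body": {
  "motion": [
    {"travel": [0.1,0,0],"twist": 0,"hand": 3},
    {"travel": [0.15,0,0],"twist": 0,"hand": 3},
    {"travel": [0.15,0,0],"twist": 0,"hand": 3}
  ]
}}

```text
time_s: 8.9
eef_pos: [0.5486, -0.1447, 0.0456]
tcp_rot: [-0.707, 0.707, -0.018, 0.019]
force: [-2.3, -0.1, 9.7]
gripper_width: 0.457
```

>>> {"method": "move_arm", "body": {
  "motion": [
    {"travel": [0,0,-0.2],"twist": 0,"hand": 3},
    {"travel": [0,0,-0.4],"twist": 0,"hand": 3},
    {"travel": [0,0,-0.5],"twist": 0,"hand": 3},
    {"travel": [0,0,-0.5],"twist": 0,"hand": 3}
  ]
}}

```text
time_s: 9.4
eef_pos: [0.5488, -0.1493, 0.0456]
tcp_rot: [-0.707, 0.707, -0.017, 0.019]
force: [-0.2, 0.7, 7.1]
gripper_width: 0.457
```

>>> {"method": "move_arm", "body": {
  "motion": [
    {"travel": [0.1,0,0],"twist": 0,"hand": 3},
    {"travel": [0.15,0,0],"twist": 0,"hand": 3},
    {"travel": [0.15,0,0],"twist": 0,"hand": 3}
  ]
}}

```text
time_s: 9.78
eef_pos: [0.5498, -0.1496, 0.0456]
tcp_rot: [-0.707, 0.707, -0.018, 0.018]
force: [-1.6, 0.4, 8.5]
gripper_width: 0.455
```

>>> {"method": "move_arm", "body": {
  "motion": [
    {"travel": [0.1,0,0],"twist": 0,"hand": 3},
    {"travel": [0.15,0,0],"twist": 0,"hand": 3},
    {"travel": [0.15,0,0],"twist": 0,"hand": 3}
  ]
}}

```text
time_s: 10.15
eef_pos: [0.5498, -0.1497, 0.0456]
tcp_rot: [-0.707, 0.707, -0.019, 0.017]
force: [-11.0, 1.4, 15.8]
gripper_width: 0.454
```

>>> {"method": "move_arm", "body": {
  "motion": [
    {"travel": [0,0,-0.1],"twist": 0,"hand": 3},
    {"travel": [0,0,-0.2],"twist": 0,"hand": 3},
    {"travel": [0,0,-0.2],"twist": 0,"hand": 3}
  ]
}}

```text
time_s: 10.52
eef_pos: [0.5499, -0.15, 0.0456]
tcp_rot: [0.707, -0.707, 0.018, -0.017]
force: [-10.1, 6.1, 17.5]
gripper_width: 0.456
```

```bash
python3 - <<'E'
from h import *
go([.5472,-.1515,.0456],87.1);print(state()['wrist_torque'])
a=grab("top","pics/top4.png")["image"];b=grab("side","pics/side4.png")["image"]
cv2.imwrite("pics/z4.png",np.hstack([cv2.resize(a[155:235,370:450],(400,400),interpolation=2),cv2.resize(b[130:210,320:400],(400,400),interpolation=2)]))
E
```

```text
t 10.53 pos [ 0.5499 -0.15    0.0456] jaw 87.15 tilt y [-0.002  0.001 -1.   ] F [-10.1   6.1  17.5] w 39.7
travel [-0.26 -0.   -0.16] twist 0.05
[1.18922032 1.84387487 0.11216877]
```

View pics/z4.png

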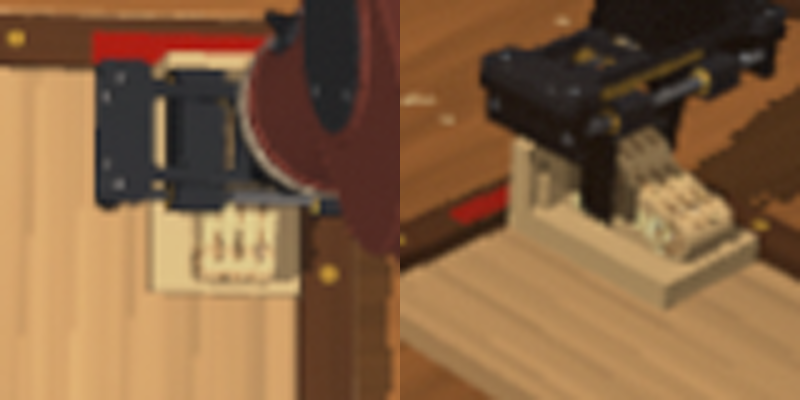

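The head bears on the stop (Fx −10 N), and the long edge is at or very near the fence. I keep pressing toward the fence.

>>> {"method": "move_arm", "body": {
  "motion": [
    {"travel": [0,0,-0.1],"twist": 0,"hand": 3},
    {"travel": [0,0,-0.1],"twist": 0,"hand": 3},
    {"travel": [0,0,-0.1],"twist": 0,"hand": 3}
  ]
}}

```text
time_s: 11.0
eef_pos: [0.5498, -0.1509, 0.0456]
tcp_rot: [0.707, -0.707, 0.018, -0.017]
force: [-11.0, 7.5, 16.4]
gripper_width: 0.457
```

>>> {"method": "move_arm", "body": {
  "motion": [
    {"travel": [0,0,-0.1],"twist": 0,"hand": 3},
    {"travel": [0,0,-0.1],"twist": 0,"hand": 3},
    {"travel": [0,0,-0.1],"twist": 0,"hand": 3}
  ]
}}

```text
time_s: 11.38
eef_pos: [0.5498, -0.1519, 0.0456]
tcp_rot: [0.707, -0.707, 0.018, -0.017]
force: [-10.1, 6.7, 16.7]
gripper_width: 0.454
```

```bash
python3 -c "
from h import *
go([.5472,-.1515,.0456],87.1);print(state()['wrist_torque'])"
```

```text
t 11.38 pos [ 0.5498 -0.1519  0.0456] jaw 87.15 tilt y [-0.002  0.001 -1.   ] F [-10.1   6.7  16.7] w 39.5
travel [-0.26  0.    0.03] twist 0.05
[1.18757678 1.87568735 0.07453243]
```

It is still sliding (about 7 N of friction, 1 mm per step), so the fence isn't reached yet.

>>> {"method": "move_arm", "body": {
  "motion": [
    {"travel": [0,0,-0.1],"twist": 0,"hand": 3},
    {"travel": [0,0,-0.1],"twist": 0,"hand": 3},
    {"travel": [0,0,-0.1],"twist": 0,"hand": 3}
  ]
}}

```text
time_s: 11.75
eef_pos: [0.5497, -0.1526, 0.0456]
tcp_rot: [0.707, -0.706, 0.018, -0.017]
force: [-11.1, 7.5, 17.8]
gripper_width: 0.459
```

>>> {"method": "move_arm", "body": {
  "motion": [
    {"travel": [0,0,-0.1],"twist": 0,"hand": 3},
    {"travel": [0,0,-0.1],"twist": 0,"hand": 3},
    {"travel": [0,0,-0.1],"twist": 0,"hand": 3}
  ]
}}

```text
time_s: 12.12
eef_pos: [0.5498, -0.1527, 0.0456]
tcp_rot: [0.708, -0.706, 0.018, -0.017]
force: [-10.7, 9.4, 18.2]
gripper_width: 0.455
```

>>> {"method": "move_arm", "body": {
  "motion": [
    {"travel": [0,0,-0.1],"twist": 0,"hand": 3},
    {"travel": [0,0,-0.1],"twist": 0,"hand": 3},
    {"travel": [0,0,-0.1],"twist": 0,"hand": 3}
  ]
}}

```text
time_s: 12.5
eef_pos: [0.5497, -0.1527, 0.0456]
tcp_rot: [0.708, -0.706, 0.018, -0.016]
force: [-11.9, 13.2, 18.6]
gripper_width: 0.455
```

>>> {"method": "move_arm", "body": {
  "motion": [
    {"travel": [0.05,0,-0.1],"twist": 0,"hand": 3},
    {"travel": [0.1,0,-0.2],"twist": 0,"hand": 3},
    {"travel": [0.1,0,-0.25],"twist": 0,"hand": 3},
    {"travel": [0.1,0,-0.25],"twist": 0,"hand": 3},
    {"travel": [0.1,0,-0.25],"twist": 0,"hand": 3}
  ],
  "squeeze": 58
}}

```text
time_s: 13.12
eef_pos: [0.5498, -0.1527, 0.0456]
tcp_rot: [0.709, -0.705, 0.018, -0.015]
force: [-17.7, 20.1, 24.2]
gripper_width: 0.458
```

```bash
python3 - <<'E'
from h import *
p,M,s=pose()
go([.5472,-.1515,.0456],87.1);print(s['wrist_torque'],s["time_s"])
print("tilt deg",np.degrees(M[:2,1]).round(2), "x hd",np.degrees(np.arctan2(M[1,0],M[0,0])))
a=grab("top","pics/top5.png")["image"];b=grab("side","pics/side5.png")["image"]
cv2.imwrite("pics/z5.png",np.hstack([cv2.resize(a[160:220,385:445],(400,400),interpolation=2),cv2.resize(b[140:200,330:390],(400,400),interpolation=2)]))
E
```

```text
t 13.12 pos [ 0.5498 -0.1527  0.0456] jaw 87.34 tilt y [-0.004  0.006 -1.   ] F [-17.7  20.1  24.2] w 39.9
travel [-0.26  0.    0.11] twist 0.24
[4.02375503 3.04314776 0.03172342] 13.125
tilt deg [-0.24  0.32] x hd -2.6611874586847675
```

View pics/z5.png

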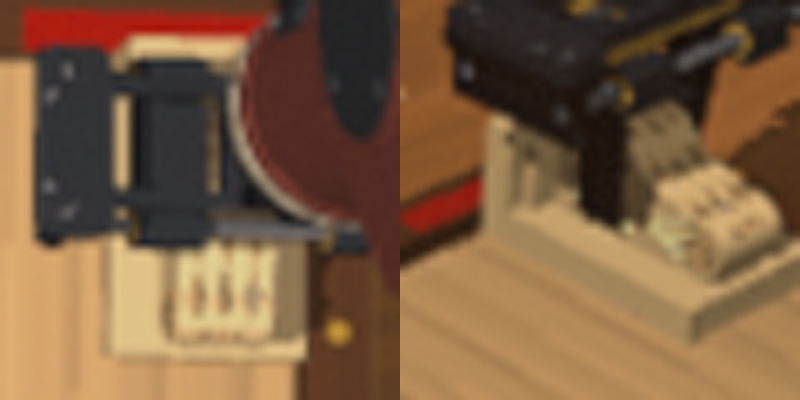

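>>> {"method": "move_arm", "body": {
  "motion": [
    {"travel": [0,0.05,0],"twist": 0,"hand": 3},
    {"travel": [0,0.1,0],"twist": 0,"hand": 3},
    {"travel": [0,0.1,0],"twist": 0,"hand": 3},
    {"travel": [0,0.1,0],"twist": 0,"hand": 3}
  ]
}}

```text
time_s: 13.72
eef_pos: [0.5498, -0.1527, 0.0455]
tcp_rot: [0.709, -0.705, 0.018, -0.015]
force: [-22.0, 21.0, 34.0]
gripper_width: 0.457
```

```bash
python3 - <<'E'
from h import *
p,M,s=pose()
go([.5472,-.1515,.0456],87.1);print(s['wrist_torque'])
print("tilt deg",np.degrees(M[:2,1]).round(2))
E
```

```text
t 13.72 pos [ 0.5498 -0.1527  0.0455] jaw 87.35 tilt y [-0.004  0.005 -1.   ] F [-22.  21.  34.] w 39.8
travel [-0.27 -0.01  0.11] twist 0.25
[4.1378308  4.00544541 0.05006339]
tilt deg [-0.24  0.29]
```

Under the higher load the pose didn't change, and the yaw moment stays near zero (0.05 N m, against about 2 N m if only the corners touched). That means both faces bear flat. I hand in while still holding.

```bash
python3 -c "
from h import *
print(env.hand_in()); s=state(); print(s['time_s'],s['force'],s['gripper_width'])"
```

```text
the job is handed in; nothing more can be done
None
the job is handed in; nothing more can be done
```

I gripped the limewood corbel by its flanks and set it on its back plate on the board, head towards the red-marked stop. I slid it into the corner and handed in at about 13.7 s, still holding it pressed into both bars with the grip set to 58 N.

- **Pressing:** just before hand-in the force was about 22 N from the end stop, 21 N from the side fence and 34 N from the board. Board friction may account for up to about 10 N of the stop and fence figures. Pushing harder did not move the corbel.
- **Flatness:** the yaw moment was only 0.05 N m, where corner-only contact would give about 2 N m, so both faces should bear flat. The heading was -2.7°, against board edges measured at -2.8° and -3.1°.
- **Disagreements:** the seated grip position was about 3 mm in x and 1 mm in y from the camera estimate, which is a little beyond the calibration. The tool leaned about 0.3° in each direction under load. Pressing down harder did not change that, so I put it down to give in the gripper. I did not confirm directly that the plate is flat.
- **Bystanders:** I did not touch the mallet, gouge, wax tin or sanding block at any point, but I took no final picture of them.

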